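Lock an offcut in the drilling jig with the deep T-key

ROBOT

A 7-joint arm with a two-finger parallel gripper is mounted at the origin on a cart in front of the work surface, level with it; the furniture and walls round the work are solid. World frame = base frame: x ahead of the robot, y to its left, z up, the work surface at z = 0. Lengths are in mm, angles in rad, forces in N, time in s.
With the tool pointing down it reaches from about 400 to 850 mm from the base axis. Payload 10.4 kg.
Tool frame: the origin (TCP) lies at the very end of the fingers, on their centre line; the grasp point (between the pads) lies 19 mm behind it (env.grip_point_offset is the distance from the TCP to the grasp point, in mm); z points along the fingers, y is the line along which they close (so a half turn about z gives the same grasp; the last joint's range is limited). The gripper opens to 85 mm and grips with 20 to 120 N. Pads are 22 mm wide; open, the fingers measure 114 mm over their backs; the gripper's body (76 mm by 85 mm) begins 54 mm behind the grasp point. The pads swing forward as they close: fully open they stand 13 mm farther back than shut.
Start: joints at [1.12, 0.332, -0.065, 1.46, 0.022, 1.35, -0.088], TCP at [259.317, -568.688, 231.338] pointing down, gripper open.
Joint ranges: [-2.6, 2.6], [-0.5, 2.12], [-1.47, 1.34], [0.16, 2.42], [-1.27, 4.41], [0.06, 2.06], [-2.6, 2.6]. Speed limits (rad/s): [2.22, 2.22, 2.79, 2.79, 3.14, 3.14, 3.14].

INTERFACE

Orientations are given as [roll, pitch, yaw] about the fixed x, y, z axes, in that order (R = Rz(yaw) Ry(pitch) Rx(roll)).
In Python, from plant import env, effector, vision, ticket, current_clock, current_joint_pos, current_qd, current_joint_efforts, current_position, current_tcp_rot, current_force, current_moment, current_gripper_width, current_grasp_force gives the robot as it stands. Calls block until the motion is done:
- env.move_ptp(position, orientation): joint-space move of the TCP to a pose.
- env.line_to(position, frame=None, v=150): straight line of the TCP; frame=None keeps the orientation; v is the mean speed in mm/s.
- env.set_joints(angles): joint-space move.
- effector.grip(opening): finger opening in mm; the grip force is fixed at half the most; returns when the fingers have stopped.
- env.dwell(seconds).
- env.ik(position, orientation): joint angles nearest the present ones, or None.
- vision.camera(name): name is "scene" or "top"; returns the picture (384x512x3 uint8, red, green, blue); there is no depth.
- vision.camera_model(name): a dict with "camera_matrix" (3x3 intrinsics, pixels), "dist" ([k1, k2, p1, p2, k3] as OpenCV has them; the pictures are not rectified), "R" (3x3) and "t" (3): a world point X has camera coordinates R X + t. Camera axes: x right, y down, z forward; pixel columns grow to the right and rows downward; lengths in mm; the calibration is good to about 2 mm. A picture is of the moment at which its call begins. camera_model takes no time and is no camera call.
A pose or a line that the arm cannot do raises env.PlanningError and nothing moves.
- ticket.hand_in(): hands the job in; it is judged then, once.
Readings, each from a call of its own:
- current_clock(): time.
- current_joint_pos(): joint angles.
- current_qd(): joint speeds.
- current_joint_efforts(): joint torques, N m.
- current_position(): TCP position.
- current_tcp_rot(): TCP orientation.
- current_force(): force on the tool from outside, world axes, zero at the start.
- current_moment(): the same for the moment, N m.
- current_gripper_width(): finger opening in mm.
- current_grasp_force(): force on a finger pad.
Only numpy, scipy, OpenCV 4.12 (cv2) and the standard library are available. Lean on these libraries where they do the work, as an engineer would, in place of code of your own. Each camera call takes 0.05 s, during which the arm holds its last target. There are 200 camera calls.

TASK

Push the wooden offcut along the jig's channel, under the bush plate, until it is fully home against the end stop. Then take the T-key from its stand, lower it down the jig's deep shaft onto the square stem and turn it clockwise as far as it goes, so that the dog swings across the channel behind the offcut; turn the dog only with the key. Leave the key standing upright on the stem, and let go.

Things in the scene. Friction and masses are not known exactly. Their poses are not given: they have to be found in the camera images.
- jig: Drilling jig bolted to the bench, grey base plate 165 x 185 mm, top at z = 8 mm. Origin at bench height below the offcut's home place; x along the channel to its end stop (face at x = +22.5 mm, top z = 32), y left, z up. Aluminium bush plate over the channel from x = -5 to +22 mm, z = 46 to 54 mm (bush to 58). A round tower with the deep shaft stands at x = -38, y = -100 mm
- home (a point): Point on the base plate (8 mm above the bench) where the middle of the offcut's underside lies when it is fully home; axes as the jig's. The channel through it is 54 mm wide between two rails, each 10 mm wide, top at z = 18 mm, that run from 110 mm before this point (open end, towards -x) to 25 mm past it. The dog at its clockwise stop lies 7.5 mm behind an offcut that is home
- shaft_mouth (a point): Centre of the shaft's mouth at the tower's top, 150 mm above the bench. Bore 42 mm in diameter, its top 12 mm flared to 58 mm; tower 52 mm in outside diameter, 68 mm at the flare. The stem's top lies 92 mm below the mouth on the same vertical axis
- stem_top (a point): Top of the upright steel stem at the bottom of the shaft, 58 mm above the bench, on the shaft's axis. The stem is 16 mm square with a domed end (radius 8 mm; the full square begins 8 mm below this point). Its x axis points along the dog and its faces are parallel and square to the dog; z up; it turns with the dog
- dog: Stem and dog in one piece, turning about the shaft's axis. The dog is a dark steel arm from the axis along this body's x to 112 mm out, 16 mm wide, z = 20 to 32 mm above the bench (passes above the rails). Origin on the axis at bench height. Its x points 1.0 to 1.15 rad counter-clockwise of the jig's y at the start, along the jig's y at its clockwise stop. Stiff (0.15 N m), stays where it is left
- offcut: Brown wooden block, 45 mm (its x, along the channel) x 50 mm (its y, across) x 28 mm high, lying loose in the channel on the base plate, 45 to 72 mm short of home at the start. Origin at the centre of its underside
- t_key: Steel T-key, 0.35 kg, upright in its stand. Origin at the centre of its open foot, z up. Foot: square socket 26 mm outside, 19 mm inside, 22 mm deep, sides parallel to the key's x and y; shank 14 mm thick; T-bar along the key's x, 128 mm long, 160 mm above the foot. Fully on the stem its origin lies 22 mm below the stem's top; 1.5 mm play a side, about 0.2 rad of slack in turning
- key_grip (a point): Middle of the T-bar, where it is a flat-sided hub 14 mm thick (key's y), 44 mm long (key's x) and 22 mm high; grip it across the key's y. Axes as the key's
- key_stand: Fixed wooden block 70 x 70 mm, 50 mm high, with a square 34 mm through hole in which the T-key stands on the bench. Origin at the centre of its underside
Not all that is in view belongs to the job. Of the things that look like the offcut, the middle-sized one is meant.

How it is judged:
By the outcome, as a careful person would: the job done as asked, in the order asked, and still so for the second after the job is handed in, with the robot touching nothing.
It also fails if it takes over 58 s, if anything falls off the work surface, if the arm or the gripper's body presses on something with over 40 N, if the wrist force passes 120 N, or if a joint passes its speed limit or range.

## Working session

There is one attempt and no reset: what is moved stays moved. The work goes in short steps, each a Python script; the robot and the scene stay as the last script left them, time stands still between calls to the robot, and variables do not carry over. Pictures are saved under pics/ and viewed, at most 10 in all, crops included, and the job is handed in when it is done.

```bash
ls; mkdir -p pics
python3 - <<'E'
from plant import *
from plant import env,vision
import cv2
for n in("scene","top"):
    cv2.imwrite(f"pics/{n}0.png",cv2.resize(vision.camera(n)[:,:,::-1],(800,600),interpolation=cv2.INTER_CUBIC))
    m=vision.camera_model(n);print(n,{k:__import__('numpy').round(v,3).tolist() for k,v in m.items()})
E
```

```text
pics
scene {'camera_matrix': [[467.205, 0.0, 255.907], [0.0, 467.205, 187.815], [0.0, 0.0, 1.0]], 'dist': [-0.096, 0.0, 0.0, 0.0, 0.0], 'R': [[-0.654, -0.757, -0.0], [-0.584, 0.505, -0.636], [0.481, -0.415, -0.772]], 't': [249.033, 486.747, 796.633]}
top {'camera_matrix': [[491.983, 0.0, 260.366], [0.0, 491.983, 193.031], [0.0, 0.0, 1.0]], 'dist': [-0.193, 0.0, 0.0, 0.0, 0.0], 'R': [[0.01, -1.0, -0.004], [-0.981, -0.009, -0.192], [0.192, 0.006, -0.981]], 't': [-167.601, 576.263, 1090.262]}
```

View pics/scene0.png

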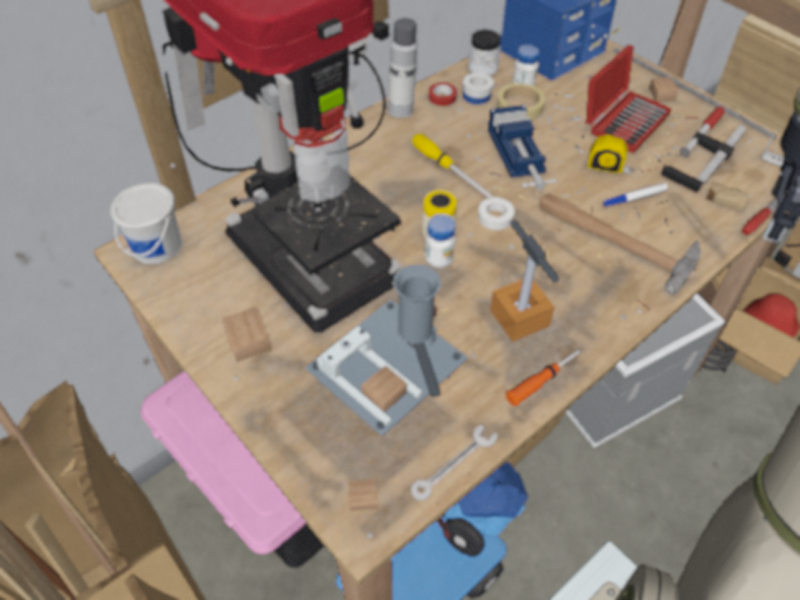

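View pics/top0.png

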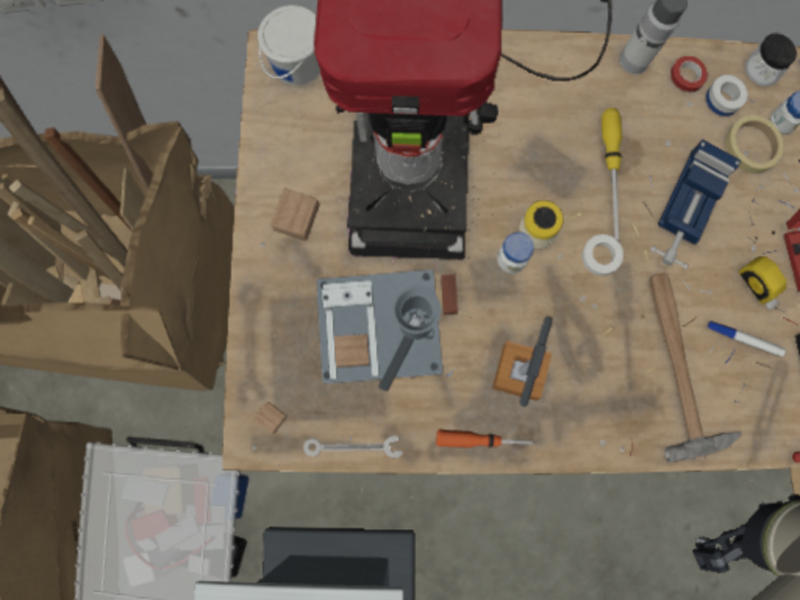

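Both views show the jig (top picture ~380,325 of 800x600) with the offcut in its channel (350,350), the tower (417,312), the dog pointing down-left to (392,385), and the key in its stand (522,370). The two other wooden blocks lie outside the jig. I'll enlarge both views.

Run:
```python
from plant import vision
import cv2
im=vision.camera("top")[:,:,::-1]
cv2.imwrite("pics/t1.png",cv2.resize(im[165:265,195:360],None,fx=4.8,fy=4.8,interpolation=cv2.INTER_CUBIC))
im=vision.camera("scene")[:,:,::-1]
cv2.imwrite("pics/s1.png",cv2.resize(im[130:280,195:365],None,fx=4,fy=4,interpolation=cv2.INTER_CUBIC))
```

```text
(no output)
```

View pics/t1.png

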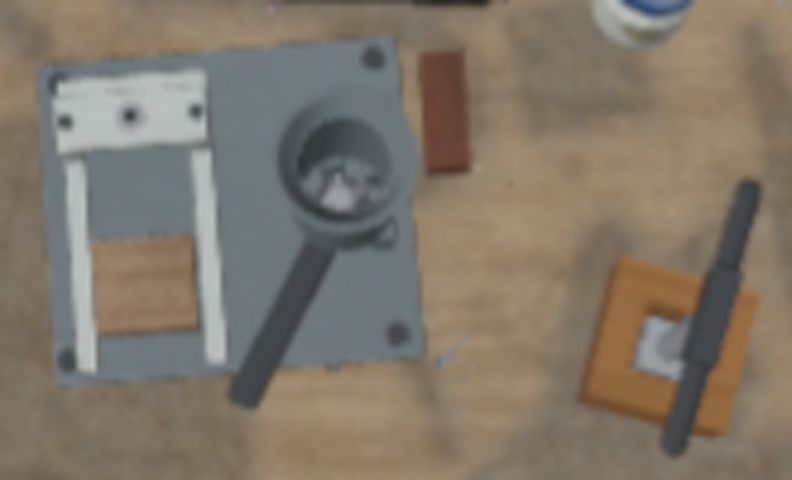

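View pics/s1.png

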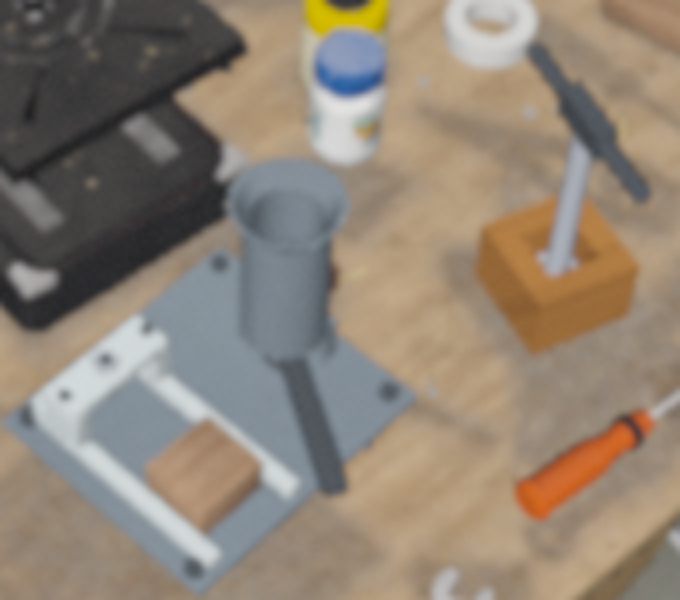

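The enlarged crops give clear rail ends, flare rim, T-bar ends, dog tip and offcut corners. Next I'll fit the poses from these.

```bash
cat > h.py <<'E'
import numpy as np, cv2
from scipy.optimize import least_squares
from plant import vision
CM={n:vision.camera_model(n) for n in("top","scene")}
def proj(n,P):
    m=CM[n];return cv2.projectPoints(np.float64(P).reshape(-1,1,3),cv2.Rodrigues(np.array(m["R"]))[0],np.float64(m["t"]),np.float64(m["camera_matrix"]),np.float64(m["dist"]))[0][:,0]
def T(u): return (np.float64(u)+.5)/4.8-.5+[195,165]
def S(u): return (np.float64(u)+.5)/4-.5+[195,130]
def ray(n,px):
    m=CM[n];R=np.array(m["R"]);d=cv2.undistortPoints(np.float64(px).reshape(-1,1,2),np.float64(m["camera_matrix"]),np.float64(m["dist"]))[:,0]
    d=np.c_[d,np.ones(len(d))]@R; return -R.T@np.array(m["t"]),d
def atz(n,px,z):
    c,d=ray(n,px); return c+d*((z-c[2])/d[:,2])[:,None]
def tf(p,L):
    c,s=np.cos(p[2]),np.sin(p[2]);L=np.float64(L);return np.c_[p[0]+c*L[:,0]-s*L[:,1],p[1]+s*L[:,0]+c*L[:,1],L[:,2]]
def fit(obs,p0):
    f=lambda p:np.concatenate([(proj(n,tf(p,L))-px).ravel() for n,L,px in obs])
    r=least_squares(f,p0,loss="soft_l1");return r.x,r.fun.reshape(-1,2)
E
python3 - <<'E'
from h import *
np.set_printoptions(precision=3,suppress=True)
print("cams",[ray(n,[[256,192]])[0] for n in CM])
rail=[[-110,37,18],[-110,27,18],[-110,-27,18],[-110,-37,18]]
t=("top",rail+[[-38,-100,150]],T([[78,373],[97,370],[207,364],[226,360],[347,155]]))
s=("scene",[[-110,37,18],[-110,-37,18],[-38,-100,150]],S([[190,562],[297,480],[287,190]]))
for o in([t],[s],[t,s]):
    p,r=fit(o,[450,0,0.]);print("jig",p);print(r.tolist() and np.round(r,1).tolist())
for n,a in(("top",T([[750,187],[674,447]])),("scene",S([[536,48],[640,192]]))):
    for z in(160,171):
        q=atz(n,a,z);d=q[0]-q[1];print("key",n,z,q.mean(0),np.hypot(*d[:2]),np.arctan2(d[1],d[0]))
q=atz("top",T([[244,395]]),32),atz("scene",S([[333,488]]),32)
m=tf(p,[[-38,-100,0]])[0]
for k in q:
    d=(k[0]-m)[:2];print("dog",k,np.hypot(*d),np.arctan2(d[1],d[0])-p[2]-np.pi/2)
for n,a in(("top",T([[92,240],[193,234],[199,328],[97,333]])),("scene",S([[207,422],[262,463],[205,505],[148,465]]))):
    q=atz(n,a,36);print("off",n,q[:,:2].tolist());c=q.mean(0)-np.r_[p[:2],0];print("rel",np.cos(p[2])*c[0]+np.sin(p[2])*c[1],-np.sin(p[2])*c[0]+np.cos(p[2])*c[1])
q=atz("top",T([[620,257],[757,295],[722,437],[580,400]]),50);print("stand",q.tolist(),q.mean(0))
E
```

```text
cams [array([ 357.4  , -169.311, 1180.016]), array([ 63.856, 273.493, 924.493])]
jig [578.504 -72.471  25.225]
[[0.0, -0.2], [0.3, 0.1], [0.0, -0.5], [0.3, 0.0], [-0.6, 0.5]]
jig [582.734 -73.994  25.172]
[[1.1, -1.0], [-1.5, -0.1], [0.1, 2.6]]
jig [579.109 -72.819   6.367]
[[-0.2, -0.6], [0.0, -0.2], [-0.2, -0.6], [0.0, -0.1], [-0.5, 0.7], [3.9, -0.5], [0.2, -0.5], [-0.1, 2.3]]
key top 160 [ 479.19  -336.763  160.   ] 119.7566107120896 -0.3011175137725075
key top 171 [ 477.876 -334.957  171.   ] 118.46513858423681 -0.3011175137725071
key scene 160 [ 478.387 -337.031  160.   ] 119.01163774708284 -0.3193298028858392
key scene 171 [ 472.422 -328.247  171.   ] 117.2992249508177 -0.31932980288584034
dog [[ 454.027 -128.412   32.   ]] 106.59649756601766 -5.25498990833577
dog [[ 448.61  -123.262   32.   ]] 113.75694235023313 -5.274483434565889
off top [[528.8954884609957, -52.77939203950342], [532.3897869859713, -102.3650175217583], [486.1161276197332, -106.15518506866032], [483.08579812292356, -56.41055719861316]]
rel -71.78913351781952 -0.6177078093892394
off scene [[526.1453418447738, -96.90364807266224], [484.974447254217, -102.4792234095296], [484.9571047574476, -60.76260599385256], [525.6711808370424, -53.33484525368834]]
rel -73.87800712709358 0.6184530527238135
stand [[520.7576646267098, -310.0801274792034, 50.0], [502.5603617428907, -376.73527472005475, 50.0], [433.79742737903854, -358.4301115513597, 50.0], [451.36276400981166, -290.0517858847121, 50.0]] [ 477.12  -333.824   50.   ]
```

```bash
cat > r.py <<'E'
from h import *
from plant import env,effector,current_clock,current_position,current_force,current_moment,current_gripper_width,current_joint_pos,current_tcp_rot
J=np.array([578.7,-72.6,0.090])
np.set_printoptions(precision=3,suppress=True)
def jp(x,y,z): return tf(J,[[x,y,z]])[0].tolist()
def ori(yaw): return [np.pi,0,yaw]
E
python3 - <<'E'
from r import *
m=jp(-38,-100,301);print("mouth",m)
for y in(-.31,-.31+np.pi): print("pick",y,env.ik([479,-337,141],ori(y)))
for y in(-.46,-1.65,2.68,1.49):print("sh",y,env.ik(m,ori(y)),env.ik(m[:2]+[177],ori(y)))
for y in(.09,.09+np.pi): print("push",env.ik(jp(-118,0,100),ori(y)))
q=env.ik(jp(-118,0,110),ori(.09))
print(current_clock())
effector.grip(0)
env.move_ptp(jp(-118,0,120),ori(.09)); print(current_clock(),current_force())
env.line_to(jp(-118,0,17),v=120); print(current_clock(),current_force(),current_position())
env.line_to(jp(-60,0,17),v=60); print(current_clock(),current_force(),current_position())
cv2.imwrite("pics/p1.png",cv2.resize(vision.camera("scene")[195:285,185:305,::-1],None,fx=5,fy=5,interpolation=cv2.INTER_CUBIC))
E
```

```text
mouth [549.8416510653453, -175.61065817072384, 301.0]
pick -0.31 [ 0.673  0.318 -0.165  1.675  0.056  1.153 -1.388]
pick 2.831592653589793 [ 0.967  0.362 -0.527  1.659  0.194  1.174  1.654]
sh -0.46 [ 0.518  0.22  -0.343  1.466  0.074  1.468 -1.856] [ 0.5    0.283 -0.321  1.65   0.094  1.224 -1.872]
sh -1.65 None [-0.733  0.596  1.328  1.711 -0.598  1.319 -2.507]
sh 2.68 [ 0.719  0.25  -0.591  1.455  0.139  1.478  1.238] [ 0.721  0.321 -0.592  1.638  0.187  1.239  1.201]
sh 1.49 [ 0.669  0.241 -0.529  1.458  0.121  1.475  0.06 ] [ 0.677  0.312 -0.537  1.641  0.167  1.235  0.026]
push [ 0.579  0.153 -0.528  1.992  0.09   1.019 -1.471]
push [ 0.733  0.175 -0.694  1.985  0.131  1.025  1.64 ]
0.2
2.9083 [-0.453 -1.045 -0.73 ]
3.9167 [0.755 0.559 0.428] [461.763 -83.242  17.649]
5.0333 [ 0.293  0.33  -0.471] [518.624 -78.066  16.935]
```

View pics/p1.png

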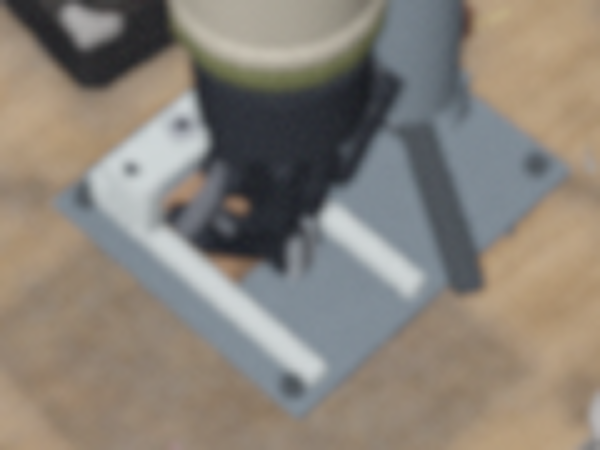

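The offcut is being pushed ahead of the closed fingers (~240,265) and the front is going under the plate. Next I push until it hits the stop.

Run:
```python
from r import *
env.line_to(jp(-40,0,17),v=50); f0=np.array(current_force()); print(current_clock(),f0)
for i in range(14):
    x=-40+1.5*(i+1)
    env.line_to(jp(x,0,17),v=20); f=np.array(current_force()); print(x,f,current_position()[:2],round(current_clock(),2))
    if f[0]<-12: break
```

```text
5.6333 [-0.97   0.681  0.02 ]
-38.5 [ 0.68   0.045 -0.768] [540.306 -76.123] 5.88
-37.0 [-0.214  0.533  0.346] [541.881 -75.906] 6.13
-35.5 [ 0.593 -0.461  0.245] [543.446 -75.771] 6.38
-34.0 [-0.351 -0.058  0.404] [544.735 -75.723] 6.63
-32.5 [-7.533 -0.494  4.921] [544.737 -75.724] 6.88
-31.0 [-15.167  -0.022   9.675] [544.744 -75.775] 7.13
```

Run:
```python
from r import *
Y=2.8316
env.line_to(jp(-36,0,17),v=60); env.line_to(jp(-37,0,210),v=200)
m=current_position();print(current_clock())
env.move_ptp([478.8,-336.9,260],ori(Y)); effector.grip(60)
env.line_to([478.8,-336.9,141],v=150); print(current_clock(),current_force())
effector.grip(5); print(current_clock(),current_gripper_width(),current_force(),current_moment())
env.line_to([478.8,-336.9,306],v=120); print(current_clock(),current_gripper_width(),current_force())
for n,(r0,r1,c0,c1) in dict(top=(130,265,225,395),scene=(80,260,245,395)).items():
    im=vision.camera(n)[:,:,::-1]; cv2.imwrite(f"pics/k_{n}_full.png",im)
a=cv2.imread("pics/k_top_full.png")[150:280,280:380];b=cv2.imread("pics/k_scene_full.png")[80:210,290:390]
cv2.imwrite("pics/k1.png",np.hstack([cv2.resize(x,(400,520),interpolation=cv2.INTER_CUBIC) for x in(a,b)]))
```

```text
8.5
12.725 [-0.285  0.205  0.26 ]
13.2083 13.003974525161148 [-0.539  0.497  5.537] [0.245 0.042 0.013]
14.7333 13.074847268749139 [ 0.849 -0.306 -3.32 ]
```

View pics/k1.png

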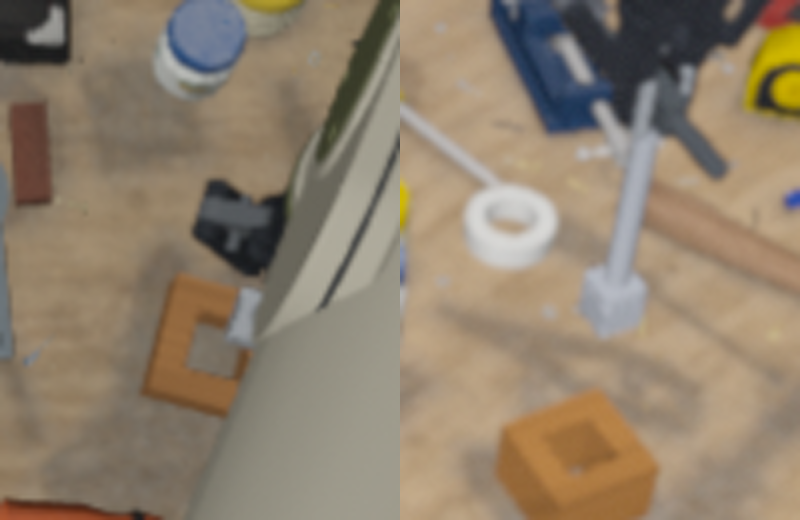

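The key hangs from the fingers, foot centre in scene crop at about (615,305), and the stand is empty. I'll overlay the predicted vertical key to check tilt and offset.

```bash
cat >> r.py <<'E'
def keybox(x,y,zf,yaw):
    B=[[sx*13,sy*13,z] for z in(0,22) for sx,sy in((1,1),(-1,1),(-1,-1),(1,-1))]
    return tf([x,y,yaw],B)+[0,0,zf]
def draw(im,n,K,off,s,col=(0,0,255)):
    p=[tuple(int(v) for v in ((q-off+.5)*s)) for q in proj(n,K)]
    for i in range(4):
        cv2.line(im,p[i],p[(i+1)%4],col,1);cv2.line(im,p[4+i],p[4+(i+1)%4],col,1);cv2.line(im,p[i],p[4+i],col,1)
E
python3 - <<'E'
from r import *
b=cv2.imread("pics/k_scene_full.png")[85:185,300:380];s=6
im=cv2.resize(b,None,fx=s,fy=s,interpolation=cv2.INTER_CUBIC)
x,y,z=current_position()
print(x,y,z,current_tcp_rot())
K=keybox(x,y,z+19-160,-.31);draw(im,"scene",K,np.array([300,85]),s)
for zz in (22,149):
    L=tf([x,y,-.31],[[7,0,zz],[-7,0,zz],[0,7,zz],[0,-7,zz]])+[0,0,z-141]
    for q in proj("scene",L): cv2.circle(im,tuple(int(v) for v in (q-[300,85]+.5)*s),3,(0,255,0),-1)
cv2.imwrite("pics/k2.png",im)
E
```

```text
478.5887160450619 -336.82107542662646 305.35249519315477 [ 3.141 -0.001  2.832]
```

View pics/k2.png

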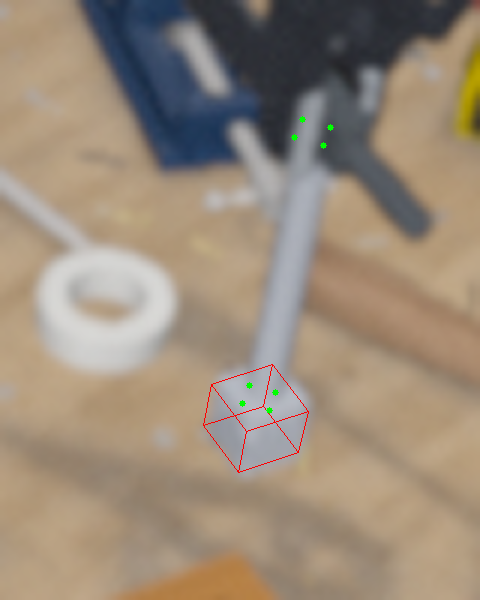

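The overlay agrees to about 1 mm: the key is vertical, with the right yaw. Next I move over the shaft and check foot against mouth.

Run:
```python
from r import *
m=jp(-38,-100,306)
env.line_to(m,frame=ori(2.68),v=150); print(current_clock(),current_position(),current_tcp_rot())
x,y,z=current_position()
out=[]
a=np.linspace(0,2*np.pi,60)
for n,o,w in(("scene",(235,150),(65,60)),("top",(240,170),(65,60))):
    full=vision.camera(n)[:,:,::-1]; cv2.imwrite(f"pics/m_{n}_full.png",full)
    s=6; im=cv2.resize(full[o[1]:o[1]+w[1],o[0]:o[0]+w[0]],None,fx=s,fy=s,interpolation=cv2.INTER_CUBIC)
    draw(im,n,keybox(x,y,z-141,2.68),np.array(o),s)
    for r,zz in((29,150),(34,150),(26,60)):
        P=np.c_[m[0]+r*np.cos(a),m[1]+r*np.sin(a),0*a+zz]
        cv2.polylines(im,[((proj(n,P)-o+.5)*s).astype(int)],True,(0,255,0),1)
    out.append(im)
cv2.imwrite("pics/m1.png",np.hstack(out))
```

```text
16.1583 [ 549.531 -176.639  305.931] [-3.141 -0.     2.679]
```

View pics/m1.png

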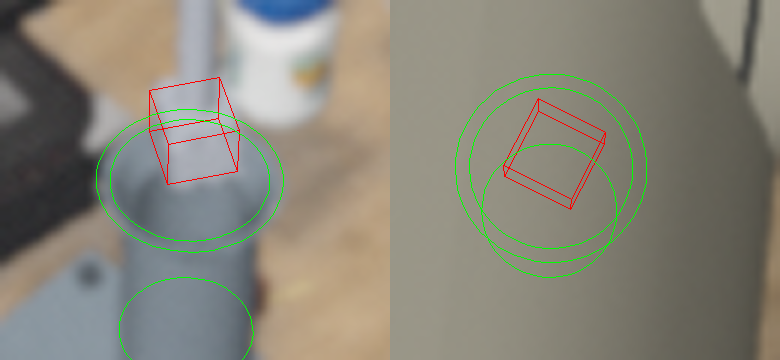

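Rim, tower and foot in the scene view match their overlays within about 1 mm: the tower edges lie at ~119 and ~253, as predicted. Next I lower with force feedback.

Run:
```python
from r import *
m=np.array(jp(-38,-100,0)); c=m[:2].copy(); O=ori(2.68)
b=np.array(current_force()); print("base",b,current_moment())
zf=165
while zf>62:
    zf-=8 if zf>=70 else 4
    env.line_to([c[0],c[1],zf+141],frame=O,v=60)
    f=np.array(current_force())-b; mo=np.array(current_moment()); p=current_position()
    print(zf,f,mo,np.array(p)-[m[0],m[1],141],round(current_clock(),2))
    if np.hypot(*f[:2])>3: c=c+np.clip(f[:2]*.15,-1,1)
    if f[2]>15: break
```

```text
base [ 0.464 -0.028 -3.521] [-0.033  0.05  -0.008]
157 [-0.842  0.01  -0.772] [ 0.017 -0.005 -0.   ] [ -0.404  -0.255 156.27 ] 16.54
149 [-1.007 -0.641 -0.331] [ 0.015 -0.031 -0.028] [ -0.274   0.028 148.43 ] 16.82
141 [-0.02   0.186 -1.046] [ 0.005 -0.062 -0.011] [ -0.246   0.003 140.506] 17.11
133 [-0.223  0.585 -0.068] [-0.019  0.004 -0.033] [ -0.259   0.017 132.479] 17.39
125 [-0.626 -0.034 -0.511] [-0.013  0.031  0.035] [ -0.259   0.016 124.476] 17.68
117 [-0.076  0.076  0.049] [ 0.026  0.017 -0.014] [ -0.276   0.009 116.463] 17.96
109 [-0.129 -0.611 -0.683] [-0.001  0.019 -0.03 ] [ -0.248   0.018 108.482] 18.24
101 [ 0.222 -0.044 -0.196] [ 0.038  0.    -0.006] [ -0.251   0.03  100.485] 18.52
93 [-1.056  0.071 -0.1  ] [ 0.023  0.012 -0.011] [-0.295 -0.006 92.476] 18.81
85 [-1.402  0.167 -0.928] [ 0.03   0.023 -0.021] [-0.27   0.069 84.51 ] 19.09
77 [-0.403  0.572 -0.603] [-0.016  0.003  0.023] [-0.279  0.031 76.482] 19.38
69 [-0.659  0.097 -0.063] [-0.017  0.031 -0.018] [-0.298  0.026 68.467] 19.66
65 [-0.325  0.184 -1.123] [ 0.021  0.053 -0.06 ] [-0.12   0.018 64.782] 19.91
61 [-0.226 -0.244 -0.958] [ 0.04   0.056 -0.024] [-0.178  0.014 60.696] 20.16
```

No wall contact. I carry on down onto the stem in small steps.

Run:
```python
from r import *
m=np.array(jp(-38,-100,0)); c=m[:2].copy(); O=ori(2.68)
b=np.array([0.0,0,-4])
zf=61
while zf>35.5:
    zf-=2
    env.line_to([c[0],c[1],zf+141],frame=O,v=25)
    f=np.array(current_force())-b; mo=np.array(current_moment()); p=current_position()
    print(zf,f,mo,np.array(p)-[m[0],m[1],141],round(current_clock(),2))
    if np.hypot(*f[:2])>3: c=c+np.clip(f[:2]*.12,-.8,.8)
    if f[2]>14: break
```

```text
59 [-0.776  0.835 -0.822] [-0.01   0.005 -0.003] [-0.023  0.001 58.911] 20.41
57 [-0.064 -0.192  0.142] [ 0.015 -0.038  0.042] [-0.073  0.016 56.877] 20.66
55 [ 0.177 -0.371 -0.165] [-0.049  0.012 -0.017] [-0.103 -0.004 54.835] 20.91
53 [ 0.045 -0.048 -0.005] [0.041 0.077 0.066] [-0.107  0.033 52.848] 21.16
51 [-0.507  0.279  0.064] [-0.05  -0.001 -0.032] [-0.093  0.007 50.852] 21.41
49 [ 0.016 -0.003  0.45 ] [ 0.009 -0.044 -0.049] [-0.099  0.022 48.838] 21.66
47 [-0.228  0.526  0.118] [ 0.036 -0.     0.009] [-0.097  0.02  46.838] 21.91
45 [ 0.488  1.087 -0.39 ] [-0.033  0.003  0.002] [-0.087  0.011 44.841] 22.16
43 [-0.266  0.074  0.238] [ 0.016 -0.07   0.035] [-0.075 -0.038 42.856] 22.41
41 [0.391 0.407 2.543] [-0.001 -0.067 -0.018] [ 0.226 -0.064 41.24 ] 22.66
39 [-1.718 -0.253  9.574] [ 0.083  0.445 -0.017] [ 0.669 -0.148 40.284] 22.91
37 [-3.241  0.196 19.229] [0.221 1.032 0.034] [ 1.196 -0.3   39.574] 23.16
```

Contact came at foot z≈41, about 5 mm earlier than expected, so I look before pressing on.

Run:
```python
from r import *
m=np.array(jp(-38,-100,0)); x,y,z=current_position();print(x,y,z,current_tcp_rot(),current_gripper_width(),current_force(),current_moment())
out=[]
full=vision.camera("scene")[:,:,::-1]; cv2.imwrite("pics/n_scene_full.png",full)
top=vision.camera("top")[:,:,::-1]; cv2.imwrite("pics/n_top_full.png",top)
o=(225,120);s=6
im=cv2.resize(full[120:220,225:300],None,fx=s,fy=s,interpolation=cv2.INTER_CUBIC)
a=np.linspace(0,2*np.pi,60)
P=np.c_[m[0]+29*np.cos(a),m[1]+29*np.sin(a),0*a+150]
cv2.polylines(im,[((proj("scene",P)-o+.5)*s).astype(int)],True,(0,255,0),1)
for dz,col in((0,(0,0,255)),(5,(255,255,0))):
    L=tf([x,y,2.68],[[64,0,160],[-64,0,160]])+[0,0,z-141-dz]
    for q in proj("scene",L): cv2.circle(im,tuple(int(v) for v in (q-o+.5)*s),4,col,-1)
im2=cv2.resize(top[170:270,235:285],None,fx=s,fy=s,interpolation=cv2.INTER_CUBIC)
cv2.imwrite("pics/n1.png",np.hstack([im,im2]))
```

```text
551.0373251466241 -175.9110930425915 180.57353752780136 [-3.142  0.004  2.68 ] 13.07260333802836 [-3.241  0.196 15.229] [0.221 1.032 0.034]
```

View pics/n1.png

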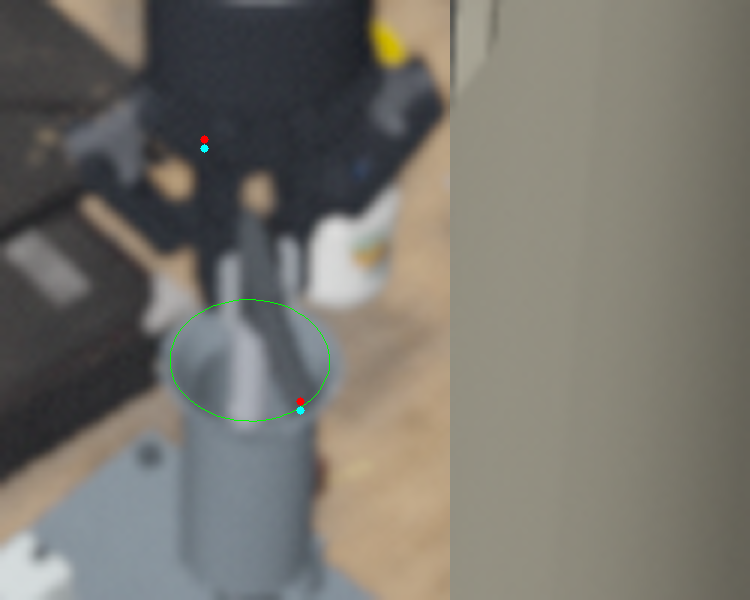

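The T-bar end (300,405) fits the predicted height to a few mm, and the shank looks upright and centred. I'll take the load off, wiggle the key, let it drop under its own weight and regrip lower. I'll measure any drop by image matching.

Run:
```python
from r import *
m=np.array(jp(-38,-100,0))
def go(dx,dy,zf,yaw=2.68,v=40):
    env.line_to([m[0]+dx,m[1]+dy,zf+141],frame=ori(yaw),v=v)
    print(zf,dx,dy,yaw,np.array(current_force()),np.array(current_moment()),np.array(current_position())-[m[0],m[1],141],round(current_clock(),2))
ref=cv2.imread("pics/n_scene_full.png")
def shift(tag):
    im=vision.camera("scene")[:,:,::-1];cv2.imwrite(f"pics/{tag}.png",im)
    t=cv2.resize(ref[176:192,262:280],None,fx=4,fy=4,interpolation=cv2.INTER_CUBIC);w=cv2.resize(im[168:204,254:290],None,fx=4,fy=4,interpolation=cv2.INTER_CUBIC)
    r=cv2.matchTemplate(w,t,cv2.TM_CCOEFF_NORMED);_,s,_,l=cv2.minMaxLoc(r);print(tag,"shift px",l[0]/4-8,l[1]/4-8,round(s,3))
go(0,0,41)
shift("q0")
for d in(.06,-.06): go(0,0,39,2.68+d)
go(0,0,39.5)
shift("q1")
effector.grip(30);env.dwell(.3);shift("q2")
print(current_force(),current_clock())
```

```text
41 0 0 2.68 [ 0.483 -0.367  0.152] [ 0.041 -0.108 -0.009] [ 0.089 -0.024 41.035] 23.51
q0 shift px 0.25 -0.25 0.996
39 0 0 2.74 [-0.983 -0.443  8.229] [-0.246  0.255  0.007] [ 0.66  -0.499 40.038] 23.81
39 0 0 2.62 [-1.877 -0.315  9.66 ] [-0.032  0.497  0.03 ] [ 0.585 -0.082 40.088] 24.07
39.5 0 0 2.68 [-0.828 -2.111  7.246] [-0.323  0.252 -0.002] [ 0.573 -0.623 40.399] 24.32
q1 shift px 0.25 -0.25 0.995
q2 shift px 4.25 2.0 0.86
[ 0.112 -1.223  0.624] 25.0333
```

```bash
cat >> r.py <<'E'
m=np.array(jp(-38,-100,0))
def go(dx,dy,zf,yaw=2.68,v=40):
    env.line_to([m[0]+dx,m[1]+dy,zf+141],frame=ori(yaw),v=v)
    print(zf,dx,dy,yaw,np.array(current_force()),np.array(current_moment()),np.array(current_position())-[m[0],m[1],141],round(current_clock(),2))
ref=cv2.imread("pics/n_scene_full.png")
def shift(tag):
    im=vision.camera("scene")[:,:,::-1];cv2.imwrite(f"pics/{tag}.png",im)
    t=cv2.resize(ref[176:192,262:280],None,fx=4,fy=4,interpolation=cv2.INTER_CUBIC);w=cv2.resize(im[168:204,254:290],None,fx=4,fy=4,interpolation=cv2.INTER_CUBIC)
    r=cv2.matchTemplate(w,t,cv2.TM_CCOEFF_NORMED);_,s,_,l=cv2.minMaxLoc(r);print(tag,"shift px",l[0]/4-8,l[1]/4-8,round(s,3))
E
python3 - <<'E'
from r import *
p0=proj("scene",tf([m[0],m[1],2.68],[[-64,0,200]]))
for d in([[-64,0,195]],[[-64,-8,200]],[[-64,-8,195]],[[-56,0,200]]): print(d,proj("scene",tf([m[0],m[1],2.68],d))-p0)
effector.grip(5);print(current_gripper_width(),current_force(),current_moment(),current_position(),current_clock());shift("q3")
E
```

```text
[[-64, 0, 195]] [[-0.01   1.617]]
[[-64, -8, 200]] [[-3.55   0.648]]
[[-64, -8, 195]] [[-3.547  2.264]]
[[-56, 0, 200]] [[0.93  2.531]]
12.896839241302185 [ 0.458 -0.2    1.626] [-0.037 -0.003  0.02 ] [ 550.047 -175.584  180.761] 25.325
q3 shift px 1.25 2.75 0.865
```

Run:
```python
from r import *
s=6;o=(235,135);out=[]
x,y,z=current_position()
for f in("q1","q3"):
    im=cv2.resize(cv2.imread(f"pics/{f}.png")[135:230,235:300],None,fx=s,fy=s,interpolation=cv2.INTER_CUBIC)
    for zf,col in((40,(0,0,255)),(35,(255,255,0))):
        L=tf([m[0],m[1],2.68],[[-64,0,160],[-22,0,160]])+[0,0,zf]
        for q in proj("scene",L): cv2.circle(im,tuple(int(v) for v in (q-o+.5)*s),2,col,-1)
    out.append(im)
cv2.imwrite("pics/v10.png",np.hstack(out))
```

View pics/v10.png

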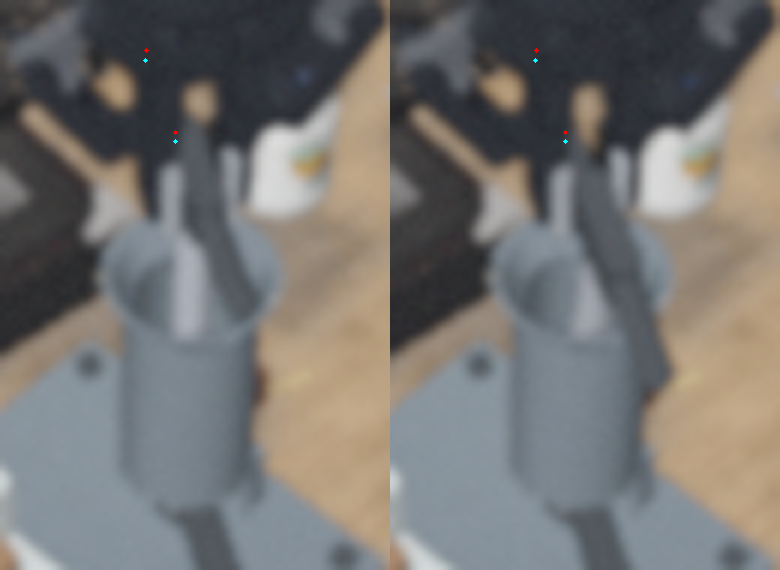

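The visible T-bar end moved from about (245,310) to (265,385) in the zoomed picture. After the release the key leaned over along its own x, within the socket play, and I regripped it leaning. I'll fit the lean angle and pivot it back upright.

Run:
```python
from r import *
from scipy.spatial.transform import Rotation as Ro
def key(L,z,yaw,th,ph=0,piv=47):   # tilt th about key y, pivot at height piv on axis
    R=Ro.from_euler("ZYX",[yaw,th,ph]).as_matrix()
    P=np.float64(L)+[0,0,z-piv]
    return (R@P.T).T+[m[0],m[1],piv]
Z=lambda u:np.float64(u)/6+[235,135]-.5
print(m)
e1=Z([245,310]);e2=Z([265,385])
pr=proj("scene",key([[64,0,160]],39.8,2.68,0))[0];bias=e1-pr;print("bias",bias)
# line constraints: bar passes (190,150)->shift from q1 (195,130); shank centre at rim: q1 (188,325), q3 (195,325)
def line(P,q):
    a,b=P;d=(b-a)/np.linalg.norm(b-a);w=q-a;return d[0]*w[1]-d[1]*w[0]
def cost(v,full=True):
    z,yaw,th=v
    r=list(proj("scene",key([[64,0,160]],z,yaw,th))[0]+bias-e2)
    bar=proj("scene",key([[64,0,160],[25,0,160]],z,yaw,th))+bias
    sh=proj("scene",key([[0,0,30],[0,0,150]],z,yaw,th))+bias
    return r+[line(bar,Z([222,260])),.7*line(sh,Z([195,325]))]
for z in(36,38,40):
    r=least_squares(lambda v:cost([z,*v]),[2.68,.15]);print(z,r.x,r.fun)
r=least_squares(cost,[38,2.68,.15]);print(r.x,r.fun)
print(proj("scene",key([[0,0,30],[0,0,150]],39.8,2.68,0))+bias-0,Z([188,325]))
print(current_joint_pos())
```

```text
[ 549.842 -175.611    0.   ]
bias [ 0.45  -0.574]
36 [2.694 0.147] [-0.11  -0.061 -0.082 -0.703]
38 [2.688 0.153] [-0.163 -0.05  -0.2   -0.738]
40 [2.683 0.159] [-0.216 -0.04  -0.313 -0.77 ]
[31.909  2.706  0.135] [-0.004 -0.083  0.178 -0.627]
[[266.023 201.34 ]
 [266.907 166.588]] [265.833 188.667]
[ 0.801  0.339 -0.694  1.63   0.226  1.254  1.174]
```

Lean is about 0.15 rad along key +x, and the fit favours z≈36, i.e. fully dropped. I regrip aligned to the leaning key, pivot it upright, and check contact.

```bash
cat >> r.py <<'E'
from scipy.spatial.transform import Rotation as Ro
def keypose(zf,yaw,th,piv=47):
    R=Ro.from_euler("ZY",[yaw,th]).as_matrix()
    return (R@[0,0,141+zf-piv]+[m[0],m[1],piv]).tolist(),[np.pi,th,yaw]
def st(*a): print(*a,np.array(current_force()),np.array(current_moment()),np.array(current_position())-[m[0],m[1],141],round(current_clock(),2))
E
python3 - <<'E'
from r import *
effector.grip(28); st("open")
p,o=keypose(36.5,2.68,.15); env.line_to(p,frame=o,v=60); st("tilt")
effector.grip(5); st("grip",current_gripper_width())
for th in(.10,.05,0):
    p,o=keypose(36.5,2.68,th); env.line_to(p,frame=o,v=40); st(th)
cv2.imwrite("pics/u1.png",vision.camera("scene")[:,:,::-1])
shift("u0")
E
```

```text
open [0.589 0.065 0.183] [ 0.002 -0.021 -0.   ] [-0.099  0.101 39.354] 25.68
tilt [-0.204  0.379 -0.417] [ 0.075  0.113 -0.085] [-17.467   8.261  35.512] 26.16
grip 13.506479021906468 [-1.219 -0.702  4.951] [-0.322  0.3   -0.157] [-16.758   8.215  35.388] 26.43
0.1 [-3.382 -1.145  7.501] [-0.285  0.655 -0.113] [-10.64    5.376  36.545] 26.74
0.05 [-2.178 -0.91  11.705] [-0.351  0.593 -0.099] [-4.535  2.329 37.465] 27.06
0 [-2.408 -1.699 12.925] [-0.434  0.499 -0.011] [ 1.56  -0.678 38.008] 27.38
u0 shift px 0.0 -0.25 0.995
```

The key is upright again at the same height as before, so this looks like a hard stop. I start turning clockwise under a light down-load, watching the torque and the height.

Run:
```python
from r import *
p,o=keypose(37.5,2.68,0);env.line_to([p[0]-1,p[1]+.5,p[2]],frame=o,v=30);st("pre")
for i in range(1,9):
    yaw=2.68-.06*i
    p,o=keypose(37.5,yaw,0); p[0]-=1;p[1]+=.5; env.line_to(p,frame=o,v=60); st(round(yaw,2),round(current_tcp_rot()[2],3))
    if current_moment()[2]>1: break
im=vision.camera("scene")[:,:,::-1];cv2.imwrite("pics/w1.png",im)
a=cv2.imread("pics/u1.png").astype(int);d=abs(a-im).sum(2)[215:260,255:300]
print("dogdiff",(d>60).sum())
```

```text
pre [ 1.277 -2.239  6.016] [-0.57  -0.433 -0.017] [ 0.005  0.046 38.19 ] 27.73
2.62 2.62 [ 0.878 -1.011  5.508] [-0.211 -0.271 -0.037] [-0.111  0.401 38.116] 27.98
2.56 2.559 [ 0.527 -2.226  6.447] [-0.541 -0.23  -0.017] [-0.237  0.133 38.054] 28.23
2.5 2.499 [ 0.573 -2.456  6.667] [-0.599 -0.16  -0.021] [-0.337 -0.038 38.002] 28.48
2.44 2.439 [-1.145 -1.463  6.224] [-0.595  0.002 -0.07 ] [-0.467 -0.034 37.933] 28.73
2.38 2.379 [-0.734 -1.443  5.622] [-0.602 -0.02   0.026] [-0.497  0.003 37.865] 28.98
2.32 2.319 [-0.111 -0.902  5.678] [-0.544 -0.014  0.042] [-0.509  0.032 37.818] 29.23
2.26 2.261 [ 0.562 -2.48   4.476] [-0.693 -0.181  0.044] [-0.644  0.15  37.661] 29.48
2.2 2.202 [ 1.157 -2.606  3.622] [-0.786 -0.21   0.107] [-0.774  0.272 37.598] 29.73
dogdiff 409
```

```bash
cat >> r.py <<'E'
def dog(im,n="scene"):
    g=cv2.cvtColor(np.ascontiguousarray(im),cv2.COLOR_BGR2GRAY).astype(float);best=[]
    def mean(P):
        k=np.zeros(g.shape,np.uint8);cv2.fillPoly(k,[np.round(proj(n,P)*16).astype(np.int32)],255,shift=4);return g[k>0].mean()
    for a in np.arange(-.3,1.3,.02):
        w=J[2]+np.pi/2+a
        f=lambda x0,x1,y0,y1:tf([m[0],m[1],w],[[x0,y0,32],[x1,y0,32],[x1,y1,32],[x0,y1,32]])
        best.append((mean(f(45,110,-6,6))-.5*(mean(f(45,110,10,16))+mean(f(45,110,-16,-10))),round(a,2)))
    return sorted(best)[:4]
E
python3 - <<'E'
from r import *
for f in("u1","w1"): print(f,dog(cv2.imread(f"pics/{f}.png")))
E
```

```text
u1 [(np.float64(-50.15695641313853), np.float64(1.0)), (np.float64(-49.57714884696017), np.float64(1.02)), (np.float64(-45.2956396228783), np.float64(0.98)), (np.float64(-41.82909739982951), np.float64(1.04))]
w1 [(np.float64(-58.834660397074174), np.float64(0.82)), (np.float64(-55.41098159509201), np.float64(0.84)), (np.float64(-53.63609195402299), np.float64(0.8)), (np.float64(-49.58620689655173), np.float64(0.86))]
```

The dog follows the key: 1.01 → 0.82 rad. I continue to the stop.

Run:
```python
from r import *
yaw=2.2
while yaw>1.25:
    yaw-=.1 if yaw>1.55 else .04
    p,o=keypose(37.5,yaw,0); p[0]-=.6;p[1]+=.2; env.line_to(p,frame=o,v=60); st(round(yaw,2),round(current_tcp_rot()[2],3))
    if current_moment()[2]>.6: break
im=vision.camera("scene")[:,:,::-1];cv2.imwrite("pics/w2.png",im);print(dog(im))
```

```text
2.1 2.101 [-0.073 -1.507  5.2  ] [-0.756 -0.034  0.096] [-0.636  0.104 37.505] 30.02
2.0 2.003 [ 1.19  -2.212  4.056] [-0.755 -0.07   0.114] [-0.682  0.153 37.444] 30.27
1.9 1.905 [ 0.493 -2.272  3.489] [-0.75  -0.063  0.034] [-0.708  0.192 37.399] 30.52
1.8 1.806 [-0.692 -1.636  3.736] [-0.725 -0.042  0.162] [-0.685  0.233 37.36 ] 30.77
1.7 1.706 [ 0.057 -2.352  3.064] [-0.639  0.058 -0.091] [-0.763  0.248 37.331] 31.02
1.6 1.606 [-0.48  -1.68   3.668] [-0.587  0.226 -0.035] [-0.762  0.264 37.401] 31.27
1.5 1.506 [-0.682 -1.219  1.748] [-0.586  0.243 -0.057] [-0.802  0.156 37.313] 31.52
1.46 1.464 [-0.904 -2.506  1.738] [-0.606  0.236  0.013] [-0.751  0.221 37.321] 31.77
1.42 1.423 [-1.098 -1.559  1.141] [-0.565  0.255  0.077] [-0.739  0.235 37.323] 32.02
1.38 1.382 [ 0.44  -1.544  0.594] [-0.58   0.263  0.059] [-0.733  0.228 37.354] 32.27
1.34 1.343 [-0.762 -1.661  0.002] [-0.53   0.288  0.287] [-0.725  0.29  37.325] 32.52
1.3 1.302 [-0.849 -1.771 -0.099] [-0.501  0.276  0.455] [-0.705  0.321 37.325] 32.77
1.26 1.262 [-0.411 -2.034 -1.167] [-0.423  0.276  0.596] [-0.677  0.303 37.326] 33.02
1.22 1.222 [-1.139 -1.033 -2.913] [-0.341  0.214  0.766] [-0.678  0.353 37.307] 33.27
[(np.float64(-51.80254223637854), np.float64(0.06)), (np.float64(-50.73165787700671), np.float64(0.04)), (np.float64(-49.56800356854011), np.float64(0.08)), (np.float64(-42.8452694364459), np.float64(0.1))]
```

Torque rises steadily from yaw 1.36, so the dog is at its stop (image estimate ≈0.05 rad). I ease the key to mid-slack, press gently to see whether it seats deeper, then take up the slack against the stop again.

Run:
```python
from r import *
def to(z,yaw,v=40):
    p,o=keypose(z,yaw,0); p[0]-=.6;p[1]+=.2; env.line_to(p,frame=o,v=v); st(z,round(yaw,2))
to(37.3,1.5)
for z in(36,34.5,33): 
    to(z,1.5)
    if current_force()[2]>16: break
shift("x1")
```

```text
37.3 1.5 [-1.129 -0.625 -2.807] [-0.574  0.616  0.008] [-0.959 -0.183 37.08 ] 33.76
36 1.5 [-2.659 -2.116 -3.096] [-0.447  0.71  -0.015] [-0.875  0.305 35.686] 34.01
34.5 1.5 [-2.908 -0.508 -0.975] [-0.303  0.857 -0.06 ] [-0.71   0.326 34.389] 34.26
33 1.5 [-4.794 -0.312  4.067] [-0.159  1.33  -0.057] [-0.39   0.197 33.536] 34.51
x1 shift px 0.0 0.0 0.839
```

It has now sunk another 4 mm: foot ≈36, fully on. I turn it back to the stop, relax the side force and release a little way, then check.

Run:
```python
from r import *
def to(z,yaw,v=60,d=(0,0)):
    p,o=keypose(z,yaw,0); p[0]+=d[0];p[1]+=d[1]; env.line_to(p,frame=o,v=v); st(z,round(yaw,2),np.round(d,2))
d=np.array([-1.0,.2])
to(34,1.45,d=d)
for y in(1.38,1.32,1.26,1.22): to(34,y,d=d)
for y in(1.26,1.30):
    d=d+np.clip(np.array(current_force())[:2]*.1,-.6,.6)
    to(34.2,y,d=d)
    if current_moment()[2]<.25: break
im=vision.camera("scene")[:,:,::-1];cv2.imwrite("pics/y1.png",im);print(dog(im))
```

```text
34 1.45 [-1.   0.2] [-0.005 -1.391 -1.361] [-0.46   0.442 -0.064] [-0.85   0.148 33.824] 34.81
34 1.38 [-1.   0.2] [-0.841 -1.965 -2.595] [-0.59   0.192  0.158] [-0.871  0.157 33.815] 35.06
34 1.32 [-1.   0.2] [ 0.363 -1.117 -3.634] [-0.533  0.078  0.463] [-0.916  0.305 33.84 ] 35.31
34 1.26 [-1.   0.2] [-0.698 -2.067 -4.313] [-0.43  -0.032  0.9  ] [-0.924  0.421 33.861] 35.56
34 1.22 [-1.   0.2] [ 0.159 -0.983 -5.108] [-0.374 -0.118  1.054] [-0.953  0.423 33.89 ] 35.81
34.2 1.26 [-0.98  0.1 ] [ 0.413  0.091 -6.6  ] [-0.333 -0.087  0.512] [-1.177  0.103 33.88 ] 36.06
34.2 1.3 [-0.94  0.11] [ 0.434 -0.901 -9.405] [-0.414 -0.078  0.324] [-1.153  0.043 33.918] 36.31
[(np.float64(-51.904697896745176), np.float64(0.06)), (np.float64(-50.790796412889435), np.float64(0.04)), (np.float64(-49.74373288448713), np.float64(0.08)), (np.float64(-42.97141779788839), np.float64(0.1))]
```

Run:
```python
from r import *
def to(z,yaw,v=60,d=(0,0)):
    p,o=keypose(z,yaw,0); p[0]+=d[0];p[1]+=d[1]; env.line_to(p,frame=o,v=v); st(z,round(yaw,2),np.round(d,2))
to(33.3,1.30,d=(-.9,.05))
a=vision.camera("scene")[:,:,::-1]
effector.grip(19); env.dwell(.3); st("open",current_gripper_width())
b=vision.camera("scene")[:,:,::-1];cv2.imwrite("pics/z0.png",a);cv2.imwrite("pics/z1.png",b)
# shift of the T-bar ends (yaw now 1.33: ends at +-64 along)
for s in(50,-50):
    q=np.round(proj("scene",tf([m[0],m[1],1.33],[[s,0,196]]))[0]).astype(int);x,y=q
    t=cv2.resize(a[y-9:y+10,x-9:x+10],None,fx=4,fy=4,interpolation=3);w=cv2.resize(b[y-19:y+20,x-19:x+20],None,fx=4,fy=4,interpolation=3)
    _,sc,_,l=cv2.minMaxLoc(cv2.matchTemplate(w,t,cv2.TM_CCOEFF_NORMED));print(s,q,l[0]/4-10,l[1]/4-10,round(sc,3))
print(dog(b))
```

```text
33.3 1.3 [-0.9   0.05] [-1.932 -0.244 -1.302] [-0.276  0.504  0.301] [-0.744 -0.003 33.848] 36.61
open 19.12050262963366 [-0.48   0.707  0.024] [0.004 0.006 0.043] [-0.835  0.067 33.344] 37.19
50 [245 173] 0.0 0.0 0.987
-50 [287 157] 0.0 0.0 0.982
[(np.float64(-51.891216512058946), np.float64(0.06)), (np.float64(-50.83593151035011), np.float64(0.04)), (np.float64(-49.683660981596816), np.float64(0.08)), (np.float64(-42.94863567804745), np.float64(0.1))]
```

The key stays put with the fingers loose. I open fully, rise straight up, move clear and check numerically with both cameras.

Run:
```python
from r import *
effector.grip(60); st("open")
x,y,z=current_position(); env.line_to([x,y,z+130],v=120); st("up")
env.move_ptp([430,-420,330],ori(1.3)); st("away"); env.dwell(.3)
T_=vision.camera("top")[:,:,::-1];S_=vision.camera("scene")[:,:,::-1]
cv2.imwrite("pics/e_top.png",T_);cv2.imwrite("pics/e_scene.png",S_)
print("dog scene",dog(S_),"top",dog(T_,"top"))
# key pose by fitting dark T-bar in both images: hub offset (dx,dy), yaw
gs={n:cv2.cvtColor(np.ascontiguousarray(i),cv2.COLOR_BGR2GRAY).astype(np.float32) for n,i in(("top",T_),("scene",S_))}
s=np.linspace(-60,60,41)
def score(v,zf=36):
    dx,dy,yaw=v;t=0
    for n in gs:
        for off,w in((0,1),(14,-.5),(-14,-.5)):
            q=proj(n,tf([m[0]+dx,m[1]+dy,yaw],np.c_[s,0*s+off,0*s+160+zf])).astype(np.float32)
            t+=w*cv2.remap(gs[n],q[:,:1],q[:,1:],cv2.INTER_LINEAR).mean()
    return t
from scipy.optimize import brute
for zf in(34,37,40):
    r=brute(lambda v:score(v,zf),((-26,27,4),(-26,27,4),(1.1,1.65,.06)),full_output=True);print(zf,r[0],r[1])
print(current_clock())
```

```text
open [ 0.699 -0.52  -0.273] [ 0.021  0.007 -0.02 ] [-0.922  0.046 33.289] 37.72
up [-0.31   0.044 -0.363] [0.011 0.016 0.008] [ -1.249   0.1   162.406] 38.95
away [-0.226  0.177 -0.645] [0.008 0.024 0.073] [-118.531 -242.692  188.824] 40.01
dog scene [(np.float64(-51.66659180159394), np.float64(0.06)), (np.float64(-50.63327370304114), np.float64(0.04)), (np.float64(-49.541619074307945), np.float64(0.08)), (np.float64(-42.81972439325381), np.float64(0.1))] top [(np.float64(-47.03444211416215), np.float64(0.02)), (np.float64(-45.43103448275862), np.float64(0.0)), (np.float64(-43.69747290220437), np.float64(0.04)), (np.float64(-40.258132956152764), np.float64(-0.02))]
34 [ -6.124 -14.241   1.344] -89.37397766113281
37 [-5.588 -5.673  1.337] -87.5472412109375
40 [-5.997 -2.089  1.33 ] -83.02958679199219
40.4083
```

Run:
```python
from r import *
a=cv2.imread("pics/z1.png");b=cv2.imread("pics/e_scene.png")
for s in(60,-60):
    x,y=np.round(proj("scene",tf([m[0],m[1],1.33],[[s,0,196]]))[0]).astype(int)
    for h in(5,7):
        t=cv2.resize(a[y-h:y+h+1,x-h:x+h+1],None,fx=4,fy=4,interpolation=3);w=cv2.resize(b[y-h-10:y+h+11,x-h-10:x+h+11],None,fx=4,fy=4,interpolation=3)
        _,sc,_,l=cv2.minMaxLoc(cv2.matchTemplate(w,t,cv2.TM_CCOEFF_NORMED));print(s,h,(x,y),l[0]/4-10,l[1]/4-10,round(sc,3))
# offcut rear edge: brown-ness along jig x at channel centre, top picture, z=36
T_=cv2.imread("pics/e_top.png").astype(int)
for xx in range(-50,0,4):
    q=np.round(proj("top",[jp(xx,0,36)])[0]).astype(int);print(xx,T_[q[1],q[0]].tolist(),end=" ")
```

```text
60 5 (np.int64(241), np.int64(175)) 0.0 0.0 0.993
60 7 (np.int64(241), np.int64(175)) 0.0 0.0 0.996
-60 5 (np.int64(291), np.int64(156)) 0.0 0.0 0.986
-60 7 (np.int64(291), np.int64(156)) 0.0 0.0 0.947
-50 [122, 118, 109] -46 [70, 67, 62] -42 [74, 71, 67] -38 [73, 71, 66] -34 [73, 70, 66] -30 [111, 109, 103] -26 [88, 93, 98] -22 [90, 113, 136] -18 [93, 118, 145] -14 [92, 116, 142] -10 [97, 120, 145] -6 [104, 126, 147] -2 [141, 150, 155]
```

The key hasn't moved since release. The dog spans x ≈ -46 to -30 and the offcut's rear edge is at ≈ -23, so it is home. I hand in.

```bash
python3 -c "
from plant import ticket,current_clock
print(ticket.hand_in(),current_clock())"
```

```text
the job is handed in; nothing more can be done
the job is handed in; nothing more can be done
```

I handed the job in at about 40 s: the offcut is home against the end stop, the dog is turned by the key to its clockwise stop behind it, and the key stands upright on the stem, released and not moving.

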